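# Slide the baking sheet home on the lowest rail pair that clears the tin

## Task

Put the baking sheet into the cooling rack, nose first, with its grip tab left sticking out at the open end: slide it onto the lowest pair of rails that still lets it pass clear over whatever stands inside the rack. Push it in gently until it has driven the rack's back gate all the way back to where it stops giving, then let go and leave the sheet level there. Push with care (the gate has a rubber buffer; keep under 20 N) and do not shift the tins, the jar or anything else.

Things in the scene. Friction and masses are not known exactly. Their poses are not given: they have to be found in the camera images.
- sheet: Flat aluminium baking sheet lying on the worktop, 240 mm long (x), 160 wide (y), 0.16 to 0.29 kg. Origin: centre of its underside; x points to the nose, the end that enters the rack first, z up. Floor 4 mm thick; side rims reach 14 mm above the underside; nose corners rounded. At the other end (x = -117 mm) stands the grip tab: 6 mm thick along x, 80 wide along y, 51 mm high.
- sheet_grip (a point): Grip point on the sheet's upright tab: its middle, 30 mm above the sheet's underside, 117 mm behind the sheet's origin. The tab is flat up to 43 mm above the underside, with an 8 mm bead on top. Fingers close along the sheet's x; the tips must stay above the 4 mm floor. Held here the sheet is nose heavy and may droop some degrees.
- sheet_nose (a point): Middle of the sheet's nose edge, on its underside, 120 mm ahead of the sheet's origin.
- rack: Cooling rack of steel wire and strip, fixed on the hob glass; 170 mm deep (x = -85 to 85 mm, top bars and stop to 140), 200 wide, 190 high. Origin: centre of its underside, 6 mm above the worktop; x points from the open front to the back, z up. Three rail pairs, ledges with tops 50, 95 and 140 mm above the origin. One of tuna tin, tin and jar stands inside, near the origin.
- rack_mouth (a point): Middle of the rack's open front edge, at its underside: 85 mm before its origin. The ledges start here and run back 170 mm; they are 3 mm thick and reach from y = 66 to 84 mm on both sides. Upright guards, 11 mm high above each ledge, stand at y = 84 mm, leaving the sheet 4 mm play a side, and flare out over 20 mm in front of the ledges. A cross bar closes the front only at the top (186 mm).
- back_gate (a joint): How far the rack's upright back gate is pushed back (m): 0 foremost, 0.012 fully back; starts at 0 to 0.004. It slides under 5 N friction and stays put. A plate 80 mm wide, 39 to 167 mm above the rack's underside: the nose meets it on any rail pair. Its place is set by hand and not measured: fully back, its face is 59 to 85 mm behind the rack's origin. Its buffer gives 1 mm per 5 N.
- tuna_tin: Low round tin, 87 mm across, 40 mm high. Origin: centre of its underside. In the rack or on the hob behind it; low enough to pass under every rail pair.
- tin: Round food tin, 75 mm across, 58 mm high. Origin: centre of its underside. In the rack or on the hob behind it; blocks the lowest rail pair.
- jam_jar: Jam jar with a yellow lid, 71 mm across, 110 mm high. Origin: centre of its underside. In the rack or on the hob behind it; blocks the lowest and the middle rail pair.
- pepper_mill: Bystander: dark wooden pepper mill, 58 mm across, 170 mm high, at the back of the worktop. Origin: centre of its underside.
- salt_shaker: Bystander: salt shaker, 44 mm across, 90 mm high. Origin: centre of its underside.
- tea_box: Bystander: carton, 71 x 126 x 76 mm. Origin: centre of its underside.
- butter: Bystander: wrapped block, 73 x 102 x 37 mm, left of the sheet. Origin: centre of its underside.
- mug: Bystander: patterned mug, 83 mm across, 94 mm high, at the back of the worktop, left of the hob. Origin: centre of its underside.
Things that resemble listed ones, but are neither listed nor needed, are in the scene too. Leave any purple look-alike of the tuna_tin alone. Leave any purple look-alike of the tin alone.

How it is judged:
By the outcome, as a careful person would: the job done as asked, in the order asked, and still so for the second after the job is handed in, with the robot touching nothing.
It also fails if it takes over 54 s, if anything falls off the work surface, if the arm or the gripper's body presses on something with over 40 N, if the wrist force passes 120 N, or if a joint passes its speed limit or range.

## Robot

A 6-joint arm with a two-finger parallel gripper is mounted at the origin on a cart in front of the work surface, level with it; the furniture and walls round the work are solid. World frame = base frame: x ahead of the robot, y to its left, z up, the work surface at z = 0. Lengths are in m, angles in rad, forces in N, time in s.
With the tool pointing down it reaches from about 0.25 to 0.775 m from the base axis. Payload 4 kg.
Tool frame: the origin (TCP) lies at the very end of the fingers, on their centre line; the grasp point (between the pads) lies 19 mm behind it; z points along the fingers, y is the line along which they close (so a half turn about z gives the same grasp; the last joint's range is limited). The gripper opens to 94 mm and grips with 3 to 60 N. Pads are 16 mm wide; open, the fingers measure 119 mm over their backs; the gripper's body (75 mm by 177 mm) begins 78 mm behind the grasp point.
Start: joints at [1.131, 0.087, 1.371, -0, 1.684, -0.103], TCP at [0.182, 0.519, 0.206] pointing down, gripper open.
Joint ranges: [-3.1, 3.1], [-0.76, 2.03], [0.27, 2.55], [-1.08, 4.22], [0.17, 2.65], [-2.57, 2.57]. Speed limits (rad/s): [2.79, 2.79, 3.14, 3.14, 3.14, 3.14].

## Interface

Orientations are given as [roll, pitch, yaw] about the fixed x, y, z axes, in that order (R = Rz(yaw) Ry(pitch) Rx(roll)).
In Python, from workcell import sensors, vision, r gives the robot as it stands. The module is installed in compiled form; this text tells all that it offers.
- The arm moves only by the tool jog_arm, never from a script. Its arguments are lists of equal length, an entry for each row: "claw": the finger opening in cm, from 0 to 9.4; "delta_pos": the shift along the world's x, y, z in cm, a list of three; "roll": the turn about the world's z in degrees. In form: {"claw": [claw, ...], "delta_pos": [[x, y, z], ...], "roll": [roll, ...]}. A call has 1 to 20 rows; each row shifts and turns the commanded pose from where the row before left it; what a row does not reach is not made up. A row lasts 1/8 s, in which the tool goes at most 62.5 mm and 10.7 degrees, less where a joint would pass 70% of its speed; a pose out of reach is approached as far as the arm can. A call with a gripper value outside its range is refused whole. The fingers move at their own pace and stop on an object; "grip_force" is the grip in N (left out, the last holds). Time passes only in rows, so rows that do not move let the fingers close. It gives the time, the measured TCP pose, the force, the opening and the grip force at its end, in the units of the state.
- sensors.sense(): the state, without advancing time (a new reading comes with each control period).
- vision.snapshot(name): name is "scene" or "top" or "wrist"; returns a dict with "img" (480x640x3 uint8, red, green, blue), "range_z" (480x640 float32, m along the optical axis (not along the pixel's ray), 0 where there is no reading), "fx", "fy", "cx", "cy" (pixels), "R" (3x3) and "t" (3): a world point X has camera coordinates R X + t. Camera axes: x right, y down, z forward; pixel columns grow to the right and rows downward; lengths in m; the calibration is good to about 2 mm. A picture is of the moment at which its call begins.
- r.hand_in(): hands the job in; it is judged then, once.
The state is a dict: "time": time; "joint_positions": joint angles; "dq": joint speeds; "tau": joint torques, N m; "tcp_pos": TCP position; "ee_rot": TCP orientation; "force": force on the tool from outside, world axes, zero at the start; "ft_torque": the same for the moment, N m; "opening": finger opening in m; "grip_force": force on a finger pad.
Only numpy, scipy, OpenCV 4.12 (cv2) and the standard library are available. Lean on these libraries where they do the work, as an engineer would, in place of code of your own. Each camera call takes 0.05 s, during which the arm holds its last target. There are 200 camera calls.

## Working session

There is one attempt and no reset: what is moved stays moved. The work goes in short steps, Python scripts to look and compute and a tool call to move; the robot and the scene stay as the last step left them, time stands still between calls to the robot, and variables do not carry over. Pictures are saved under pics/ and viewed, at most 10 in all, crops included, and the job is handed in when it is done.

Besides the shell and the picture viewer there is one more tool, called as name([rows], argument=value, ...), one row to a line, values as JSON. jog_arm: Moves the arm, as the interface text tells. Its arguments: {"type":"object","properties":{"claw":{"type":"array"},"delta_pos":{"type":"array"},"roll":{"type":"array"},"grip_force":{"type":"number"}},"required":["claw","delta_pos","roll"]}

```bash
mkdir -p pics; cat > h.py <<'E'
import numpy as np, cv2
from workcell import sensors, vision, r
def snap(n,f):
    s=vision.snapshot(n); np.savez('pics/'+f+'.npz',**s)
    cv2.imwrite('pics/'+f+'.png',s['img'][:,:,::-1]); return s
def load(f): return dict(np.load('pics/'+f+'.npz'))
def pts(s):
    v,u=np.mgrid[0:480,0:640]; z=s['range_z']
    c=np.stack([(u-s['cx'])/s['fx']*z,(v-s['cy'])/s['fy']*z,z],-1)
    p=(c-s['t'])@s['R']; p[z==0]=np.nan; return p
def ray(s,u,v,h):
    d=s['R'].T@np.array([(u-s['cx'])/s['fx'],(v-s['cy'])/s['fy'],1]); o=-s['R'].T@s['t']
    return o+d*(h-o[2])/d[2]
E
python3 - <<'E'
from h import *
a=snap('scene','s0');b=snap('top','t0')
for s in(a,b): print(-s['R'].T@s['t'],s['R'][2],s['fx'])
print(sensors.sense())
E
```

```text
[-0.07150284 -1.15904418  0.9981945 ] [ 0.37965503  0.73520083 -0.56155302] 620.3940110282896
[-0.18150932 -0.12371945  1.45868377] [ 0.48298307  0.07338979 -0.87254873] 579.1042705947841
{'time': 0.1, 'joint_positions': array([ 1.13089351e+00,  8.79343755e-02,  1.37209774e+00, -2.46154107e-05,
        1.68358984e+00, -1.03092905e-01]), 'dq': array([ 0.00073636, -0.0014494 , -0.00414314, -0.00021015,  0.00039719,
       -0.00096854]), 'tau': array([ 2.46614014e-03, -3.41256022e+01, -3.03300834e+01,  7.20470957e-02,
        3.04638769e-02, -8.75390333e-05]), 'tcp_pos': array([0.18156201, 0.518649  , 0.20439483]), 'ee_rot': array([-3.13957161e+00, -1.84501494e-04,  2.80477981e+00]), 'force': array([0.01657828, 0.16215791, 0.02737252]), 'ft_torque': array([0.00345886, 0.03938009, 0.00437286]), 'grip_force': 0.0, 'opening': 0.09416850092844184}
```

View pics/s0.png

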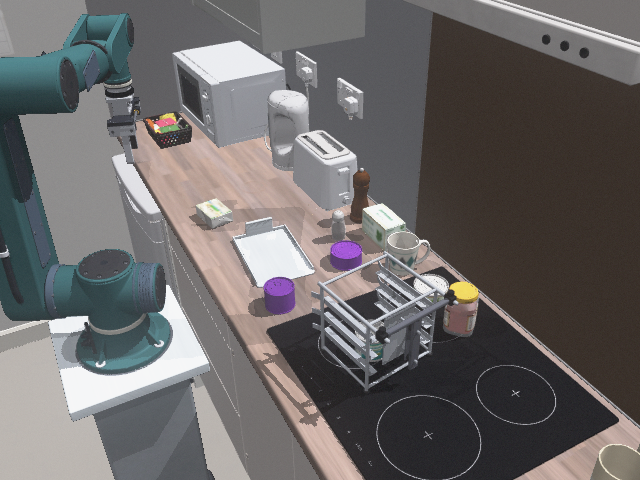

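View pics/t0.png

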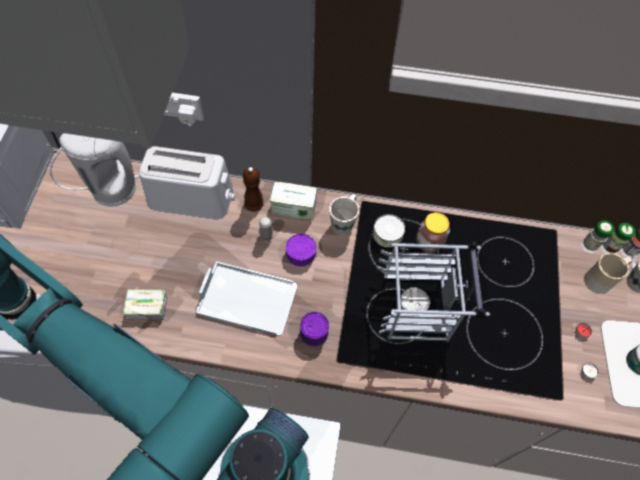

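The scene view shows the sheet at (272,255), its tab at (258,227) and the rack at (375,320). In the top view the sheet is at (247,298) with its tab at (205,283), and the rack is at (430,290) with its mouth facing left. The jar (436,228) and a pale tin (389,230) stand behind the rack, and one tin is inside at (413,300). The purple look-alikes are at (301,249) and (314,329). Next I'll enlarge the rack and measure heights.

```bash
python3 - <<'E'
from h import *
a=load('s0');b=load('t0')
A=cv2.resize(a['img'][235:400,300:490],None,fx=3,fy=3,interpolation=2)[:480]
B=cv2.resize(b['img'][200:360,350:500],None,fx=3,fy=3,interpolation=2)
h=480;A=A[:h,:420] if 0 else cv2.resize(A,(400,347));B=cv2.resize(B,(400,427))
C=np.zeros((427,800,3),np.uint8);C[:347,:400]=A;C[:,400:]=B
cv2.imwrite('pics/c1.png',C[:,:,::-1])
P=pts(b);np.set_printoptions(precision=4,suppress=True)
for n,(u,v) in dict(inside=(413,300),pale=(389,230),jar=(436,223),sheet=(247,298),pt=(301,247),p=(314,325),wood=(330,280)).items():
    q=P[v-3:v+4,u-3:u+4].reshape(-1,3); print(n,np.nanmedian(q,0))
# inside: points in box of rack
S=pts(a)
for nm,Q in(('top',P),('sc',S)):
    m=(Q[...,2]>.01)&(Q[...,2]<.3)
    q=Q[m]; hh=np.histogram(q[(q[:,0]>.25)&(q[:,0]<.5)][:,2],bins=np.arange(0,.22,.01))[0];print(nm,hh)
E
```

```text
inside [ 0.4864 -0.3007  0.0611]
pale [ 0.7009 -0.2162  0.0432]
jar [ 0.703  -0.3357  0.1154]
sheet [0.4392 0.1425 0.0043]
pt [0.6064 0.0224 0.0377]
p [ 0.3733 -0.0543  0.0551]
wood [ 0.5349 -0.0733  0.0004]
top [   0 3230  317  871  384 1064  539   49   38  140  321  105   40   39
  229  202   64   77   47  622   77]
sc [   0 1051  703  903  700 1565  536  225  202  359  550  283  159  158
  593  429  215  204  229  970  160]
```

View pics/c1.png

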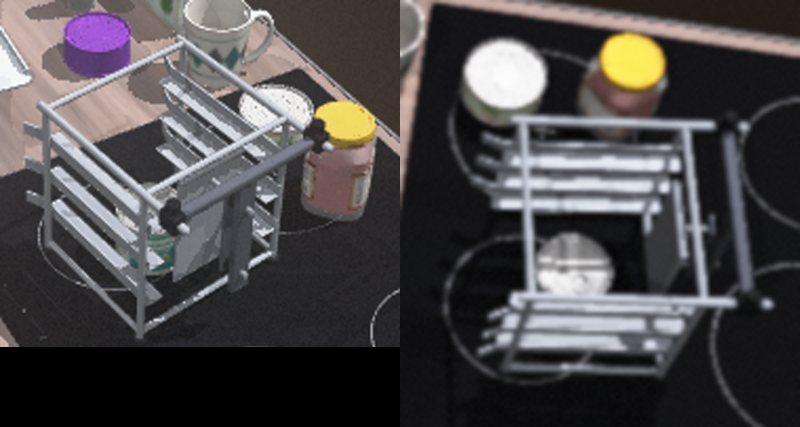

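The enlarged crop shows a 61 mm high green-label tin with a shiny lid inside the rack, at (575,265) in the right panel. The 43 mm tuna tin (505,80) and the yellow-lid jar (630,80) stand behind it. By height the inside object is the tin, so the middle rails (ledge top z≈0.101) are the ones to use. Now I'll fit the sheet and rack.

```bash
python3 - <<'E'
from h import *
np.set_printoptions(precision=4,suppress=True)
for f in('t0','s0'):
    s=load(f);P=pts(s);X,Y,Z=P[...,0],P[...,1],P[...,2]
    hsv=cv2.cvtColor(s['img'],cv2.COLOR_RGB2HSV)
    # sheet
    box=(X>.3)&(X<.58)&(Y>0)&(Y<.3)
    m=box&(Z<.03)&(hsv[...,1]<45)&(hsv[...,2]>110)
    n,l,st,_=cv2.connectedComponentsWithStats(m.astype(np.uint8)); k=1+np.argmax(st[1:,4])
    c=np.argwhere(l==k)[:,::-1]
    q=np.array([ray(s,u,v,.012)[:2] for u,v in c],np.float32)
    print(f,'sheet rect',st[k],cv2.minAreaRect(q*1000), cv2.boxPoints(cv2.minAreaRect(q*1000)).tolist())
    t=P[box&(Z>.03)&(Z<.06)]; 
    print(' tab n',len(t),np.nanmedian(t,0),'zmax',np.nanpercentile(t[:,2],98)); print(cv2.minAreaRect((t[:,:2]*1000).astype(np.float32)))
    # rack levels
    rb=(X>.3)&(X<.64)&(Y>-.56)&(Y<-.12)
    for lo,hi in((.185,.21),(.136,.156),(.092,.108),(.05,.06)):
        t=P[rb&(Z>lo)&(Z<hi)]; print(' rack',lo,len(t),cv2.minAreaRect((t[:,:2]*1000).astype(np.float32)),np.median(t,0))
E
```

```text
t0 sheet rect [ 182  259  116   77 5720] ((443.59857177734375, 154.10472106933594), (218.43017578125, 285.3298034667969), 0.245806485414505) [[333.7724304199219, 296.2997741699219], [334.9965515136719, 10.972585678100586], [553.4246826171875, 11.90966796875], [552.2005615234375, 297.2368469238281]]
 tab n 240 [0.4813 0.2512 0.0401] zmax 0.05722269345884173
((517.2391357421875, 145.242919921875), (68.4486083984375, 311.7708740234375), 31.49614715576172)
 rack 0.185 1370 ((491.9765625, -341.2943420410156), (195.89974975585938, 223.80264282226562), 7.98138952255249) [ 0.4888 -0.3866  0.1957]
 rack 0.136 979 ((489.0926818847656, -321.08245849609375), (190.93812561035156, 227.73988342285156), 8.190431594848633) [ 0.5537 -0.3159  0.1477]
 rack 0.092 896 ((488.255126953125, -321.3523864746094), (191.1935272216797, 226.39329528808594), 8.069769859313965) [ 0.5445 -0.3208  0.1016]
 rack 0.05 831 ((482.91998291015625, -305.305908203125), (186.43389892578125, 189.92498779296875), 7.238226890563965) [ 0.5016 -0.3119  0.0564]
s0 sheet rect [ 208  215  129   85 5753] ((433.6365966796875, 133.35356
[... 275 characters left out ...]
.051931804403978175
((513.4601440429688, 145.09170532226562), (70.10530090332031, 308.8377380371094), 31.469863891601562)
 rack 0.185 1880 ((486.9359436035156, -341.9578552246094), (197.49082946777344, 226.90194702148438), 8.754026412963867) [ 0.4858 -0.3968  0.1945]
 rack 0.136 1406 ((484.0955810546875, -327.81768798828125), (189.7015838623047, 234.84384155273438), 7.682051181793213) [ 0.497  -0.3222  0.1465]
 rack 0.092 1079 ((487.3550720214844, -322.77105712890625), (191.4275665283203, 232.7028045654297), 8.816959381103516) [ 0.4843 -0.3326  0.1009]
 rack 0.05 810 ((485.14874267578125, -323.8995666503906), (188.30552673339844, 230.62744140625), 8.063019752502441) [ 0.4303 -0.3285  0.0559]
```

```bash
python3 - <<'E'
from h import *
np.set_printoptions(precision=4,suppress=True)
for f,c in(('t0',(255,300)),('s0',(275,258))):
    s=load(f);P=pts(s);X,Y,Z=P[...,0],P[...,1],P[...,2]
    hsv=cv2.cvtColor(s['img'],cv2.COLOR_RGB2HSV)
    m=((X>.3)&(X<.58)&(Y>0)&(Y<.3)&(Z<.022)&(hsv[...,1]<30)&(hsv[...,2]>120)).astype(np.uint8)
    m=cv2.morphologyEx(m,cv2.MORPH_OPEN,np.ones((3,3)))
    n,l=cv2.connectedComponents(m); k=l[c[1],c[0]]
    px=np.argwhere(l==k)[:,::-1]
    q=np.array([ray(s,u,v,.01)[:2] for u,v in px],np.float32)*1000
    print(f,k,len(px),cv2.minAreaRect(q))
    print(cv2.boxPoints(cv2.minAreaRect(q)).tolist())
    t=P[(X>.4)&(X<.54)&(Y>.215)&(Y<.29)&(Z>.02)&(Z<.06)]
    print(' tab',len(t),np.median(t,0),np.ptp(t,0)); print(cv2.minAreaRect((t[:,:2]*1000).astype(np.float32)))
E
```

```text
t0 1 4915 ((439.9633483886719, 141.65504455566406), (247.498046875, 168.17918395996094), 84.6755599975586)
[[344.75323486328125, 26.243087768554688], [512.206787109375, 10.636856079101562], [535.1734619140625, 257.0670166015625], [367.71990966796875, 272.6732177734375]]
 tab 162 [0.4459 0.2552 0.0445] [0.1134 0.0473 0.0394]
((467.58367919921875, 251.4399871826172), (31.600812911987305, 118.0220947265625), 69.70474243164062)
s0 1 3067 ((435.1896667480469, 138.47705078125), (265.9616394042969, 164.15805053710938), 85.16083526611328)
[[342.1850891113281, 12.894363403320312], [505.75799560546875, -0.9538421630859375], [528.1942138671875, 264.05975341796875], [364.621337890625, 277.907958984375]]
 tab 266 [0.4451 0.2529 0.0362] [0.0805 0.0245 0.0342]
((446.2490234375, 252.26016235351562), (21.674461364746094, 80.01530456542969), 84.43899536132812)
```

jog_arm([
  [3.3,-3.3,0],
  [3.3,-3.3,0],
  [3.3,-3.3,0],
  [3.3,-3.3,0],
  [3.3,-3.3,0],
  [3.3,-3.3,0],
  [3.3,-3.3,0],
  [3.3,-3.3,0],
  [0,0,0],
  [0,0,0],
], claw=[6,6,6,6,6,6,6,6,6,6], roll=[2,2,2,2,2,2,2,0,0,0])

```text
time: 1.35
tcp_pos: [0.4452, 0.2553, 0.205]
ee_rot: [3.141, -0.001, 3.049]
force: [0.2, 0.2, 0.0]
opening: 0.0601
grip_force: 0.0
```

```bash
python3 - <<'E'
from h import *
s=snap('wrist','w0');print(-s['R'].T@s['t'],s['R'][2],sensors.sense()['tcp_pos'],s['fx'])
E
```

```text
[0.37049154 0.26315533 0.38451989] [ 0.25792457 -0.02321035 -0.96588622] [0.44499173 0.25574008 0.20521181] 416.2240139037559
```

View pics/w0.png

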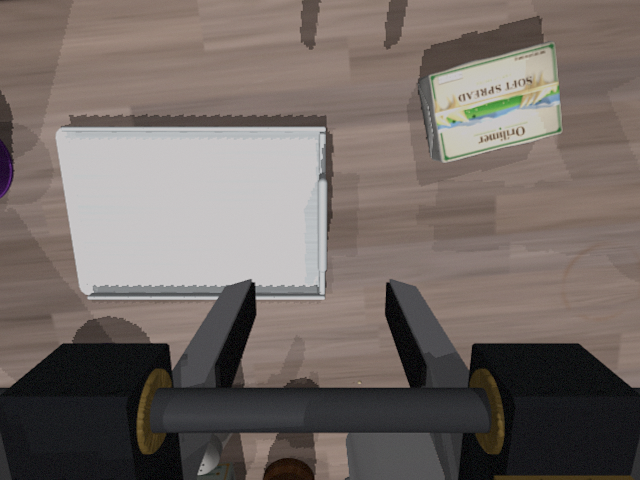

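The wrist view shows the whole sheet, with corners near (58,128), (327,128), (327,298) and (85,298). The tab is edge-on at column ~323, right of the floor, and the butter is clear at (495,100).

```bash
python3 - <<'E'
from h import *
np.set_printoptions(precision=4,suppress=True)
s=load('w0');P=pts(s);X,Y,Z=P[...,0],P[...,1],P[...,2]
hsv=cv2.cvtColor(s['img'],cv2.COLOR_RGB2HSV)
m=((hsv[...,1]<30)&(hsv[...,2]>120)).astype(np.uint8);m[305:]=0;m[:,335:]=0
n,l=cv2.connectedComponents(m);px=np.argwhere(l==l[210,200])[:,::-1]
for h in(.014,):
    q=np.array([ray(s,u,v,h)[:2] for u,v in px],np.float32)*1000
    print(h,len(q),cv2.minAreaRect(q),cv2.boxPoints(cv2.minAreaRect(q)).tolist())
t=P[(X>.38)&(X<.52)&(Y>.215)&(Y<.29)&(Z>.02)&(Z<.06)]
print('tab',len(t),np.median(t,0),np.percentile(t,[2,98],axis=0),cv2.minAreaRect((t[:,:2]*1000).astype(np.float32)))
f=P[150:280,100:300];print('floor',np.nanmedian(f[...,2]))
for sl in (slice(0.0,1)),: pass
t2=t[t[:,2]>.03]; print(len(t2), np.polyfit(t2[:,0],t2[:,1],1), t2[:,0].mean(),t2[:,1].mean())
E
```

```text
0.014 43127 ((437.04901123046875, 144.62301635742188), (235.20042419433594, 158.74827575683594), 84.72885131835938) [[347.2066955566406, 34.812164306640625], [505.28363037109375, 20.22808837890625], [526.891357421875, 254.43386840820312], [368.81439208984375, 269.0179443359375]]
tab 879 [0.4433 0.2582 0.0504] [[0.4085 0.2521 0.042 ]
 [0.4839 0.2642 0.0522]] ((447.01031494140625, 258.20703125), (7.419035911560059, 78.52510833740234), 84.65277099609375)
floor 0.004097087211300289
871 [-0.0972  0.3014] 0.44473615786379767 0.25815227383389117
```

jog_arm([
  [0.2,0.25,-4],
  [0,0,-4],
  [0,0,-4],
  [0,0,-4],
  [0,0,-3.1],
  [0,0,0],
  [0,0,0],
  [0,0,0],
  [0,0,0],
  [0,0,0],
  [0,0,0],
  [0,0,0],
  [0,0,0],
  [0,0,0],
], claw=[6,6,6,6,6,6,6,0,0,0,0,0,0,0], roll=[0,0,0,0,0,0,0,0,0,0,0,0,0,0], grip_force=60)

```text
time: 3.15
tcp_pos: [0.4477, 0.2573, 0.0144]
ee_rot: [-3.141, -0.0, 3.049]
force: [-0.4, -1.0, 0.6]
opening: 0.0054
grip_force: 60.0
```

jog_arm([
  [0,0,0.5],
  [0,0,1],
  [0,0,1.5],
  [0,0,2],
  [0,0,2],
  [0,0,2],
  [0,0,2],
  [0,0,1],
  [0,-1,0],
  [0,-2,0],
  [0,-2,0],
  [0,-2,0],
  [0,-2,0],
  [0,-2,0],
  [0,-2,0],
  [0,-1,0],
  [0,0,0],
  [0,0,0],
  [0,0,0],
], claw=[0,0,0,0,0,0,0,0,0,0,0,0,0,0,0,0,0,0,0], roll=[0,0,0,0,0,0,0,0,2,2,2,2,2,2,1,0,0,0,0])

```text
time: 5.52
tcp_pos: [0.4477, 0.1182, 0.1345]
ee_rot: [3.141, -0.0, -3.006]
force: [0.1, -0.1, -3.0]
opening: 0.0057
grip_force: 60.0
```

```bash
python3 - <<'E'
from h import *
np.set_printoptions(precision=4,suppress=True)
print(sensors.sense()['tcp_pos'])
w=snap('wrist','w1');a=snap('scene','s1');b=snap('top','t1')
for f,s in(('s',a),('t',b),('w',w)):
    P=pts(s);X,Y,Z=P[...,0],P[...,1],P[...,2]
    q=P[(X>.36)&(X<.52)&(Y>-.13)&(Y<.13)&(Z>.075)&(Z<.16)]
    if len(q)<50: print(f,len(q));continue
    c,*_=np.linalg.lstsq(np.c_[q[:,:2],np.ones(len(q))],q[:,2],rcond=None);
    rs=q[:,2]-np.c_[q[:,:2],np.ones(len(q))]@c; k=abs(rs-np.median(rs))<.004
    c,*_=np.linalg.lstsq(np.c_[q[k,:2],np.ones(k.sum())],q[k,2],rcond=None)
    print(f,len(q),k.sum(),'slopes',c,'nose z(.43,-.1)',c@[.43,-.1,1],'ymin',np.percentile(q[:,1],.5),'xr',np.percentile(q[:,0],[.5,99.5]))
    rb=(X>.3)&(X<.66)&(Y>-.56)&(Y<-.12)
    for lo,hi in((.187,.21),(.14,.156),(.096,.106)):
        t=P[rb&(Z>lo)&(Z<hi)]; print(' rack',lo,len(t),cv2.minAreaRect((t[:,:2]*1000).astype(np.float32)) if len(t)>20 else '')
E
```

```text
[0.4477 0.1182 0.1345]
s 3471 2436 slopes [-0.0135  0.0173  0.1297] nose z(.43,-.1) 0.12216435751905433 ymin -0.12386670970903262 xr [0.3702 0.5194]
 rack 0.187 1848 ((487.31207275390625, -343.65643310546875), (196.10206604003906, 227.69418334960938), 8.618756294250488)
 rack 0.14 1387 ((482.5213317871094, -326.1911315917969), (188.8776397705078, 236.49566650390625), 7.069823265075684)
 rack 0.096 934 ((484.4277038574219, -325.1080017089844), (189.10943603515625, 230.19381713867188), 8.363434791564941)
t 3889 3074 slopes [-0.0109  0.0025  0.1295] nose z(.43,-.1) 0.1245562355468641 ymin -0.12106137356040855 xr [0.3747 0.5189]
 rack 0.187 1368 ((491.3312072753906, -341.3773193359375), (194.89657592773438, 223.28326416015625), 8.075444221496582)
 rack 0.14 927 ((487.39892578125, -321.94097900390625), (188.87713623046875, 228.82728576660156), 8.035016059875488)
 rack 0.096 759 ((488.7645263671875, -320.8925476074219), (190.238037109375, 226.11473083496094), 8.119304656982422)
w 78489 73078 slopes [-0.0005  0.0028  0.1241] nose z(.43,-.1) 0.12356895222386387 ymin -0.03530000422764455 xr [0.3723 0.5173]
 rack 0.187 0 
 rack 0.14 0 
 rack 0.096 0
```

View pics/w1.png

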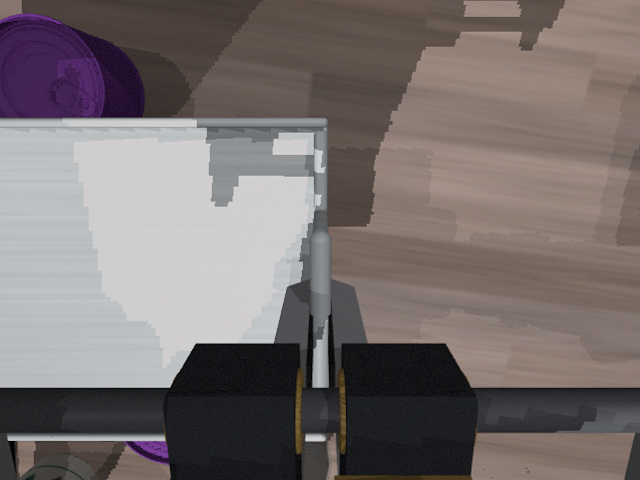

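The wrist view shows the tab held squarely (bead at column 320) and the sheet level. Depth puts the floor top at 0.1235 with under 1° of slope. The purple tin is below and clear. Next I'll line up in front of the mouth.

jog_arm([
  [-0.3,-1.5,0],
  [-0.3,-2,0],
  [-0.3,-2,0],
  [-0.3,-1.7,0],
  [-0.1,-1,-0.4],
  [0,0,-0.4],
  [0,0,0],
  [0,0,0],
], claw=[0,0,0,0,0,0,0,0], roll=[0.4,0,0,0,0,0,0,0])

```text
time: 6.68
tcp_pos: [0.4348, 0.0361, 0.1264]
ee_rot: [3.141, -0.0, -2.999]
force: [0.7, 0.5, -1.9]
opening: 0.0058
grip_force: 60.0
```

```bash
python3 - <<'E'
from h import *
np.set_printoptions(precision=4,suppress=True)
print(sensors.sense()['tcp_pos'],sensors.sense()['ee_rot'])
a=snap('scene','s2');b=snap('top','t2')
th=np.radians(8.2);O=np.array([.4854,-.315]);d=np.array([np.sin(th),-np.cos(th)]);n=np.array([np.cos(th),np.sin(th)])
print('tcp s,n',(sensors.sense()['tcp_pos'][:2]-O)@d,(sensors.sense()['tcp_pos'][:2]-O)@n)
for f,s in(('s',a),('t',b)):
    P=pts(s);q=P.reshape(-1,3);q=q[~np.isnan(q[:,0])];S=(q[:,:2]-O)@d;N=(q[:,:2]-O)@n;Z=q[:,2]
    k=(S>-.36)&(S<-.113)&(abs(N)<.1)&(Z>.09)&(Z<.14); ss,nn=S[k],N[k]
    for c in(-.3,-.25,-.2,-.15):
        e=nn[abs(ss-c)<.02]; print(f,'sheet s',c,np.percentile(e,[.5,99.5]),e[e>0].max(),e.min())
    # rails: ledge tops & guards per level
    for lo,hi in((.096,.106),(.14,.152),(.19,.205)):
        for c in(-.06,-.02,.02,.06):
            k=(abs(S-c)<.02)&(Z>lo)&(Z<hi)&(abs(N)<.115)&(abs(N)>.05); e=N[k];
            print('   lvl',lo,c,len(e),'L',np.percentile(e[e<0],[3,50,97]) if (e<0).any() else '','R',np.percentile(e[e>0],[3,50,97]) if (e>0).any() else '')
A=cv2.resize(a['img'][200:400,220:470],(500,400));cv2.imwrite('pics/c2.png',np.hstack([A,cv2.resize(b['img'][220:360,320:425],(300,400))])[:,:,::-1])
E
```

```text
[0.4348 0.0361 0.1264] [ 3.1413 -0.0001 -2.9993]
tcp s,n -0.3546349261103791 8.795185717050879e-05
s sheet s -0.3 [-0.0825  0.0779] 0.07971983807038557 -0.08358365333963809
s sheet s -0.25 [-0.0826  0.0783] 0.0798778039389937 -0.0838028114236625
s sheet s -0.2 [-0.0825  0.0779] 0.07892748208787657 -0.08334470876905258
s sheet s -0.15 [-0.083   0.0783] 0.07948299801445562 -0.08408263009026419
   lvl 0.096 -0.06 212 L [-0.0933 -0.0747 -0.0665] R [0.0652 0.0761 0.0858]
   lvl 0.096 -0.02 214 L [-0.0885 -0.0744 -0.0662] R [0.0653 0.0765 0.0862]
   lvl 0.096 0.02 113 L [-0.0878 -0.0739 -0.0663] R [0.0777 0.0836 0.0849]
   lvl 0.096 0.06 147 L [-0.091  -0.0744 -0.0666] R [0.0666 0.0794 0.0859]
   lvl 0.14 -0.06 231 L [-0.0938 -0.0762 -0.0663] R [0.0649 0.0769 0.0859]
   lvl 0.14 -0.02 226 L [-0.0882 -0.0743 -0.0665] R [0.0651 0.0758 0.0865]
   lvl 0.14 0.02 234 L [-0.0882 -0.0749 -0.0673] R [0.0651 0.0765 0.0858]
   lvl 0.14 0.06 188 L [-0.0929 -0.0755 -0.0671] R [0.0653 0.0775 0.086 ]
   lvl 0.19 -0.06 203 L [-0.0949 -0.0884 -0.054 ] R [0.0527 0.085  0.0922]
   lvl 0.19 -0.02 120 L [-0.09
[... 686 characters left out ...]
651] R [0.0688 0.0788 0.089 ]
   lvl 0.096 0.06 184 L [-0.0885 -0.0743 -0.0666] R [0.0692 0.0796 0.0894]
   lvl 0.14 -0.06 134 L [-0.0909 -0.0763 -0.0677] R [0.0694 0.0793 0.0892]
   lvl 0.14 -0.02 163 L [-0.0844 -0.0755 -0.0713] R [0.0692 0.0793 0.0895]
   lvl 0.14 0.02 164 L [-0.0849 -0.0756 -0.0702] R [0.0687 0.0793 0.0898]
   lvl 0.14 0.06 169 L [-0.0891 -0.0765 -0.0709] R [0.0691 0.0796 0.0894]
   lvl 0.19 -0.06 179 L [-0.091  -0.0851 -0.0537] R [0.0517 0.0882 0.0957]
   lvl 0.19 -0.02 104 L [-0.0921 -0.0884 -0.0847] R [0.0873 0.0921 0.0977]
   lvl 0.19 0.02 108 L [-0.092  -0.0883 -0.0834] R [0.0881 0.0908 0.0959]
   lvl 0.19 0.06 169 L [-0.0916 -0.0859 -0.0532] R [0.0547 0.0893 0.0965]
```

View pics/c2.png

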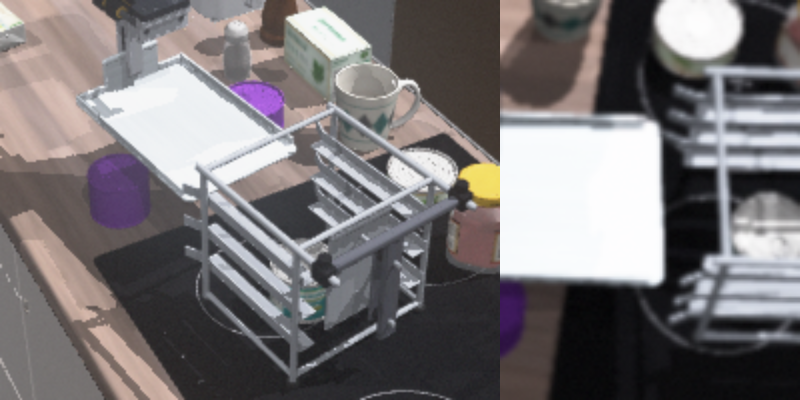

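The crop shows the sheet facing the middle rails and parallel to them. Both views agree it should go 1.5 mm further along the rack's +n side. I'll correct that and enter with a 6 mm gap over the ledges.

jog_arm([
  [0.15,0.02,-0.25],
  [0,0,-0.25],
  [0,0,0],
  [0.07,-0.5,0],
  [0.07,-0.5,0],
  [0.07,-0.5,0],
  [0.07,-0.5,0],
  [0.07,-0.5,0],
  [0.07,-0.5,0],
  [0.07,-0.5,0],
  [0.07,-0.5,0],
  [0,0,0],
], claw=[0,0,0,0,0,0,0,0,0,0,0,0], roll=[0,0,0,0,0,0,0,0,0,0,0,0])

```text
time: 8.28
tcp_pos: [0.4419, -0.0045, 0.1215]
ee_rot: [3.141, -0.0, -3.001]
force: [-0.5, 0.7, -3.0]
opening: 0.0056
grip_force: 60.0
```

jog_arm([
  [0.1,-0.7,0],
  [0.1,-0.7,0],
  [0.1,-0.7,0],
  [0.1,-0.7,0],
  [0.1,-0.7,0],
  [0.1,-0.7,0],
  [0.1,-0.7,0],
  [0.1,-0.7,0],
  [0,0,0],
], claw=[0,0,0,0,0,0,0,0,0], roll=[0,0,0,0,0,0,0,0,0])

```text
time: 9.4
tcp_pos: [0.4499, -0.0607, 0.1215]
ee_rot: [3.141, -0.0, -3.001]
force: [0.3, 0.0, -1.7]
opening: 0.0057
grip_force: 60.0
```

```bash
python3 - <<'E'
from h import *
np.set_printoptions(precision=4,suppress=True)
a=snap('scene','s3');b=snap('top','t3')
th=np.radians(8.2);O=np.array([.4854,-.315]);d=np.array([np.sin(th),-np.cos(th)]);n=np.array([np.cos(th),np.sin(th)])
t=sensors.sense();print((t['tcp_pos'][:2]-O)@d,(t['tcp_pos'][:2]-O)@n,t['force'])
for f,s in(('s',a),('t',b)):
    q=pts(s).reshape(-1,3);q=q[~np.isnan(q[:,0])];S=(q[:,:2]-O)@d;N=(q[:,:2]-O)@n;Z=q[:,2]
    k=(S>-.2)&(S<-.01)&(abs(N)<.06)&(Z>.095)&(Z<.125)
    print(f,'floor z vs s',np.polyfit(S[k],Z[k],1),k.sum())
    for lo,hi in((.13,.165),(.07,.095)):
        k=(S>.03)&(S<.12)&(abs(N)<.035)&(Z>lo)&(Z<hi);print(f,'gate',lo,k.sum(),np.percentile(S[k],[5,25,50,75,95]) if k.any() else '')
A=cv2.resize(a['img'][220:400,250:470],(489,400));cv2.imwrite('pics/c3.png',np.hstack([A,cv2.resize(b['img'][220:360,340:480],(311,400))])[:,:,::-1])
E
```

```text
-0.257313882509994 0.0011500113165818086 [ 1.1762 -0.2324 -3.2088]
s floor z vs s [-0.0017  0.11  ] 2077
s gate 0.13 282 [0.069  0.0705 0.0718 0.1025 0.1174]
s gate 0.07 252 [0.0686 0.0703 0.0717 0.09   0.1161]
t floor z vs s [-0.0015  0.1111] 2598
t gate 0.13 182 [0.0656 0.0665 0.0682 0.1044 0.1154]
t gate 0.07 102 [0.0653 0.0664 0.0669 0.1    0.1166]
```

View pics/c3.png

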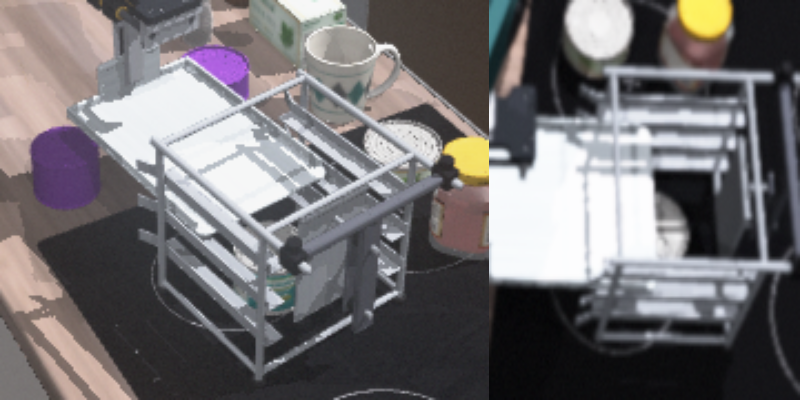

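The crop shows the sheet level on the middle pair, passing clear above the tin, with the gate face near s≈0.066 and the nose at −0.02. I'll advance to about 11 mm short of the gate while lowering close to the ledges.

jog_arm([
  [0.1,-0.7,0],
  [0.1,-0.7,0],
  [0.1,-0.7,0],
  [0.1,-0.7,0],
  [0.1,-0.7,0],
  [0.1,-0.7,0],
  [0.1,-0.7,0],
  [0.1,-0.7,0],
  [0.1,-0.7,0],
  [0.1,-0.7,0],
  [0.07,-0.5,0],
  [0,0,-0.2],
  [0,0,-0.2],
  [0,0,0],
], claw=[0,0,0,0,0,0,0,0,0,0,0,0,0,0], roll=[0,0,0,0,0,0,0,0,0,0,0,0,0,0])

```text
time: 11.25
tcp_pos: [0.4603, -0.1349, 0.1171]
ee_rot: [3.141, -0.001, -3.0]
force: [0.4, 0.3, -3.0]
opening: 0.0058
grip_force: 60.0
```

jog_arm([
  [0,0,-0.1],
  [0,0,0],
], claw=[0,0], roll=[0,0])

```text
time: 11.5
tcp_pos: [0.4605, -0.1351, 0.1165]
ee_rot: [3.141, -0.0, -3.0]
force: [0.0, -0.6, -2.6]
opening: 0.0056
grip_force: 60.0
```

jog_arm([
  [0.03,-0.2,0],
  [0.03,-0.2,0],
  [0.03,-0.2,0],
  [0.03,-0.2,0],
  [0,0,0],
], claw=[0,0,0,0,0], roll=[0,0,0,0,0])

```text
time: 12.12
tcp_pos: [0.4618, -0.1434, 0.1165]
ee_rot: [3.142, -0.0, -3.0]
force: [0.9, 0.6, -2.6]
opening: 0.0059
grip_force: 60.0
```

jog_arm([
  [0.03,-0.2,0],
  [0.03,-0.2,0],
  [0,0,0],
], claw=[0,0,0], roll=[0,0,0])

```text
time: 12.5
tcp_pos: [0.4623, -0.1467, 0.1165]
ee_rot: [3.14, -0.0, -3.0]
force: [0.2, 1.9, -2.3]
opening: 0.0058
grip_force: 60.0
```

jog_arm([
  [0.03,-0.2,0],
  [0,-0.1,0],
  [0,0,0],
], claw=[0,0,0], roll=[0,0,0])

```text
time: 12.88
tcp_pos: [0.4625, -0.1493, 0.1165]
ee_rot: [3.14, -0.0, -3.0]
force: [-1.5, 5.3, -1.2]
opening: 0.0055
grip_force: 60.0
```

jog_arm([
  [0.02,-0.1,0],
  [0.01,-0.1,0],
  [0.02,-0.1,0],
  [0,0,0],
], claw=[0,0,0,0], roll=[0,0,0,0])

```text
time: 13.38
tcp_pos: [0.463, -0.1525, 0.1164]
ee_rot: [3.14, -0.0, -3.0]
force: [-1.3, 4.7, -1.5]
opening: 0.0054
grip_force: 60.0
```

jog_arm([
  [0.02,-0.1,0],
  [0.01,-0.1,0],
  [0,0,0],
], claw=[0,0,0], roll=[0,0,0])

```text
time: 13.75
tcp_pos: [0.4633, -0.1545, 0.1164]
ee_rot: [3.14, -0.0, -3.0]
force: [-1.6, 3.7, -0.7]
opening: 0.0057
grip_force: 60.0
```

jog_arm([
  [0.02,-0.1,0],
  [0,0,0],
], claw=[0,0], roll=[0,0])

```text
time: 14.0
tcp_pos: [0.4635, -0.1556, 0.1164]
ee_rot: [3.14, -0.0, -3.0]
force: [-1.2, 5.6, -0.9]
opening: 0.0054
grip_force: 60.0
```

jog_arm([
  [0.01,-0.1,0],
  [0,0,0],
], claw=[0,0], roll=[0,0])

```text
time: 14.25
tcp_pos: [0.4636, -0.1567, 0.1164]
ee_rot: [3.14, -0.0, -3.0]
force: [-1.2, 4.8, -1.2]
opening: 0.0058
grip_force: 60.0
```

jog_arm([
  [0.02,-0.1,0],
  [0,0,0],
], claw=[0,0], roll=[0,0])

```text
time: 14.5
tcp_pos: [0.4638, -0.1578, 0.1164]
ee_rot: [3.141, -0.0, -3.0]
force: [-1.3, 4.9, -1.9]
opening: 0.0057
grip_force: 60.0
```

jog_arm([
  [0.01,-0.1,0],
  [0,0,0],
], claw=[0,0], roll=[0,0])

```text
time: 14.75
tcp_pos: [0.4639, -0.1586, 0.1164]
ee_rot: [3.14, -0.0, -3.0]
force: [-0.9, 6.1, -1.7]
opening: 0.0056
grip_force: 60.0
```

jog_arm([
  [0.01,-0.06,0],
  [0,0,0],
], claw=[0,0], roll=[0,0])

```text
time: 15.0
tcp_pos: [0.4639, -0.1588, 0.1164]
ee_rot: [3.139, -0.0, -3.0]
force: [-2.1, 6.9, -0.4]
opening: 0.0055
grip_force: 60.0
```

jog_arm([
  [0.01,-0.06,0],
  [0,0,0],
], claw=[0,0], roll=[0,0])

```text
time: 15.25
tcp_pos: [0.4639, -0.159, 0.1165]
ee_rot: [3.139, -0.0, -3.0]
force: [-2.4, 6.6, -0.3]
opening: 0.0056
grip_force: 60.0
```

jog_arm([
  [0.01,-0.1,0],
  [0,0,0],
], claw=[0,0], roll=[0,0])

```text
time: 15.5
tcp_pos: [0.464, -0.1594, 0.1165]
ee_rot: [3.138, -0.001, -2.999]
force: [-3.2, 9.7, 0.2]
opening: 0.0053
grip_force: 60.0
```

jog_arm([
  [0.02,-0.1,0],
  [0,0,0],
], claw=[0,0], roll=[0,0])

```text
time: 15.75
tcp_pos: [0.4641, -0.1598, 0.1166]
ee_rot: [3.136, -0.001, -2.999]
force: [-2.5, 11.7, 0.9]
opening: 0.0055
grip_force: 60.0
```

jog_arm([
  [0.01,-0.1,0],
  [0,0,0],
], claw=[0,0], roll=[0,0])

```text
time: 16.0
tcp_pos: [0.4641, -0.1602, 0.1166]
ee_rot: [3.135, -0.001, -2.999]
force: [-3.8, 12.4, 1.4]
opening: 0.0058
grip_force: 60.0
```

```bash
python3 - <<'E'
from h import *
np.set_printoptions(precision=4,suppress=True)
a=snap('scene','s4');b=snap('top','t4')
th=np.radians(8.2);O=np.array([.4854,-.315]);d=np.array([np.sin(th),-np.cos(th)]);n=np.array([np.cos(th),np.sin(th)])
t=sensors.sense();print((t['tcp_pos'][:2]-O)@d,(t['tcp_pos'][:2]-O)@n,t['force'])
for f,s in(('s',a),('t',b)):
    q=pts(s).reshape(-1,3);q=q[~np.isnan(q[:,0])];S=(q[:,:2]-O)@d;N=(q[:,:2]-O)@n;Z=q[:,2]
    k=(S>-.15)&(S<.06)&(abs(N)<.06)&(Z>.09)&(Z<.125)
    print(f,'floor',np.polyfit(S[k],Z[k],1),k.sum())
    k=(S>.03)&(S<.12)&(abs(N)<.035)&(Z>.13)&(Z<.165);print(f,'gate',k.sum(),np.percentile(S[k],[5,25,50]))
E
```

```text
-0.15627247985872986 0.000986729955549966 [-3.3736 12.7128  2.4842]
s floor [-0.0038  0.1051] 1895
s gate 169 [0.0831 0.0847 0.0874]
t floor [-0.0037  0.1062] 2655
t gate 184 [0.0792 0.0803 0.0814]
```

The force now climbs at the buffer's rate with the gate ~12 mm further back, so it is at its stop. Next I'll lower the sheet onto the ledges and ease the push.

jog_arm([
  [0,0,-0.05],
  [-0.02,0.12,-0.05],
  [0,0,0],
], claw=[0,0,0], roll=[0,0,0])

```text
time: 16.48
tcp_pos: [0.4641, -0.1598, 0.1159]
ee_rot: [3.137, -0.0, -2.999]
force: [-2.6, 11.1, 1.8]
opening: 0.0058
grip_force: 60.0
```

jog_arm([
  [-0.02,0.1,-0.05],
  [0,0,0],
  [0,0,0],
], claw=[0,0,0], roll=[0,0,0])

```text
time: 16.85
tcp_pos: [0.4641, -0.1594, 0.1155]
ee_rot: [3.139, 0.0, -2.999]
force: [-3.0, 10.2, 2.5]
opening: 0.0058
grip_force: 60.0
```

jog_arm([
  [-0.02,0.12,-0.04],
  [-0.02,0.1,0],
  [0,0,0],
], claw=[0,0,0], roll=[0,0,0])

```text
time: 17.23
tcp_pos: [0.464, -0.1586, 0.1153]
ee_rot: [3.142, 0.001, -3.0]
force: [-1.9, 6.3, 2.0]
opening: 0.0058
grip_force: 60.0
```

jog_arm([
  [0,0,0],
  [0,0,0],
  [0,0,0],
  [0,0,0],
  [0,0,0],
  [0,0,0],
  [0,0,0],
], claw=[1.5,3,4.5,4.5,4.5,4.5,4.5], roll=[0,0,0,0,0,0,0])

```text
time: 18.1
tcp_pos: [0.4639, -0.159, 0.1146]
ee_rot: [-3.142, 0.0, -3.0]
force: [0.6, 0.4, 1.0]
opening: 0.045
grip_force: 0.0
```

Released. I'll lift straight up, back away and look.

jog_arm([
  [0,0,1],
  [0,0,2],
  [0,0,3],
  [0,0,3],
  [0,0,2],
  [0,3,1],
  [0,4,0],
  [0,4,0],
  [0,4,0],
  [0,0,0],
  [0,0,0],
], claw=[4.5,4.5,4.5,4.5,4.5,4.5,4.5,4.5,4.5,4.5,4.5], roll=[0,0,0,0,0,0,0,0,0,0,0])

```text
time: 19.48
tcp_pos: [0.464, -0.0095, 0.2351]
ee_rot: [-3.141, 0.001, -3.0]
force: [0.5, -0.0, 0.3]
opening: 0.0449
grip_force: 0.0
```

```bash
python3 - <<'E'
from h import *
np.set_printoptions(precision=4,suppress=True)
a=snap('scene','s5');b=snap('top','t5')
th=np.radians(8.2);O=np.array([.4854,-.315]);d=np.array([np.sin(th),-np.cos(th)]);n=np.array([np.cos(th),np.sin(th)])
for f,s in(('s',a),('t',b)):
    q=pts(s).reshape(-1,3);q=q[~np.isnan(q[:,0])];S=(q[:,:2]-O)@d;N=(q[:,:2]-O)@n;Z=q[:,2]
    k=(S>-.15)&(S<.06)&(abs(N)<.06)&(Z>.09)&(Z<.125)
    print(f,'floor',np.polyfit(S[k],Z[k],1),np.polyfit(N[k],Z[k],1),k.sum())
    k=(S>.03)&(S<.12)&(abs(N)<.035)&(Z>.13)&(Z<.165);print(f,'gate',k.sum(),np.percentile(S[k],[5,25,50]))
    k=(S>-.2)&(S<-.1)&(abs(N)<.06)&(Z>.13)&(Z<.16);print(f,'tab',k.sum(),np.median(S[k]),np.median(N[k]),Z[k].max())
    k=(abs(N)<.035)&(abs(Z-.105)<.006)&(S<.12);print(f,'nose',np.percentile(S[k],99))
b0=load('t0')['img'];print('diff px top hob region',(cv2.absdiff(b0,b['img']).max(2)[190:270,360:470]>60).sum())
A=cv2.resize(a['img'][200:400,220:470],(500,400));cv2.imwrite('pics/c5.png',np.hstack([A,cv2.resize(b['img'][200:360,340:460],(300,400))])[:,:,::-1])
E
```

```text
s floor [0.0031 0.1046] [0.0019 0.1044] 1848
s gate 182 [0.0807 0.0824 0.0852]
s tab 256 -0.15566383873482892 -0.0018604411323819192 0.15644461330680035
s nose 0.10581171154314105
t floor [0.0031 0.1058] [0.0016 0.1057] 3026
t gate 175 [0.077  0.0778 0.0791]
t tab 94 -0.15981213676622918 -0.0003162094267943591 0.15778176537936375
t nose 0.07895504150280568
diff px top hob region 370
```

View pics/c5.png

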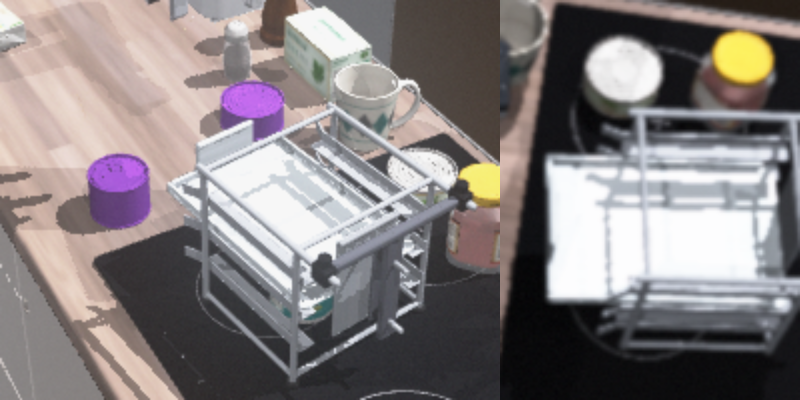

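The final view shows the sheet level on the middle rails with its tab outside the mouth at (225,145). The gate face measures 12 mm behind its start in both views, the 2.4 mm of spring-back matches the buffer, and the tins and jar stand where they were.

```bash
python3 -c "
from h import *
print(r.hand_in())"
```

```text
the job is handed in; nothing more can be done
None
```

The sheet is level on the middle rails (a tin inside blocks the lowest pair), tab out at the open end, with the gate pushed about 12 mm to its stop at roughly 13 N; I've handed the job in but got no verdict back.

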